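# Feed the sample train home under the probe and bolt it

## Task

Push the row of four black sample carriers along the rail as one train, touching one another, until the leading one is fully home against the end stop under the probe and there are no gaps. Then push the bolt's upright tab until the bolt is fully across the rail behind the last carrier. Only push: do not lift any carrier, and leave the other loose things on the bench where they are.

Things in the scene. Friction and masses are not known exactly. Their poses are not given: they have to be found in the camera images.
- rail: fixed aluminium channel, open on top. Origin: on the bench under its middle line, z up; y runs along it towards the end stop, x across it, away from the robot. Floor 8 mm above the bench, 38 mm wide, from the open end at y = -190 mm to the stop's face at y = +160 mm; side walls 6 mm thick, tops 20 mm above the bench.
- stop_face (a point): middle of the end stop's face, at rail y = +160 mm, 27 mm above the bench. The stop is an aluminium block 50 mm wide across the rail, 18 mm thick, its top 46 mm above the bench.
- probe_tip (a point): lower tip of the thin fixed probe, 58 mm above the bench at rail y = +140 mm. It hangs from a black arm 26 mm wide (rail y = +125 to +231 mm, underside 113 mm, top 135 mm, probe's knob 153 mm above the bench) on a 22 mm column at rail y = +212 mm.
- bolt_guide (a point): top of the fixed steel guide in which the bolt slides, 42 mm above the bench; guide at rail x = 28 to 44 mm, y = -24 to +2 mm, on a foot plate 6 mm high (rail x = 25 to 105 mm, y = -36 to +14 mm).
- carrier1: black plastic block with a white disc on top, 40 mm long along the rail, 36 mm wide, 36 mm tall (disc 2 mm more), about 100 g, loose in the rail with 1 mm play each side; origin at the centre of its underside (8 mm above the bench), axes as the rail's. The leading one, nearest the stop; its origin is at rail y = +140 mm when it is home.
- carrier2: black plastic block with a white disc on top, 40 mm long along the rail, 36 mm wide, 36 mm tall (disc 2 mm more), about 100 g, loose in the rail with 1 mm play each side; origin at the centre of its underside (8 mm above the bench), axes as the rail's. Second in the row, behind the leading one.
- carrier3: black plastic block with a white disc on top, 40 mm long along the rail, 36 mm wide, 36 mm tall (disc 2 mm more), about 100 g, loose in the rail with 1 mm play each side; origin at the centre of its underside (8 mm above the bench), axes as the rail's. Third in the row.
- carrier4: black plastic block with a white disc on top, 40 mm long along the rail, 36 mm wide, 36 mm tall (disc 2 mm more), about 100 g, loose in the rail with 1 mm play each side; origin at the centre of its underside (8 mm above the bench), axes as the rail's. The last one, farthest from the stop; its rear face is at rail y = 0 when the whole row is home.
- bolt (a joint): steel bolt that slides across the rail, towards the robot, behind the last carrier's home place (rail y = -17 to -5 mm, 24 to 34 mm above the bench). 0 m = withdrawn, 0.044 m = fully across, against its own stop; starts withdrawn or nearly so. It slides against about 1.5 N of friction and stays where it is left.
- bolt_tab (a point): middle of the top of the bolt's upright steel tab, on the rail's +x side. Tab 8 mm thick along the rail's x axis, 24 mm wide along the rail, its top 66 mm and its bottom 24 mm above the bench. It is at rail x = 96 mm withdrawn and 52 mm fully across, at rail y = -11 mm; pushing its outer (+x) face towards the rail shuts the bolt.
- spare: spare carrier, same black block as the four but without the white disc, standing on the bench beside the rail on its far (+x) side, near the open end; origin at the centre of its underside. Bystander: leave it alone.
- weight: brass knobbed weight, 34 mm diameter, 48 mm tall, standing on the bench on the rail's far (+x) side, near the stop; origin at the centre of its underside. Bystander: leave it alone.
- tweezers: steel tweezers lying on the bench on the robot's side of the rail, 122 mm long, 14 mm wide, 6 mm high; body x axis runs along them towards the tips; origin at the centre of its underside. Bystander: leave it alone.
- dish: shallow glass dish, 70 mm diameter, 14 mm high, to the left; origin at the centre of its underside. Bystander: leave it alone.
- bottle: amber glass bottle with a blue cap, 68 mm diameter, 130 mm tall, to the left; origin at the centre of its underside. Bystander: leave it alone.
- driver: screwdriver lying to the right; origin near its middle. Bystander: leave it alone.
- puck: black plastic cylinder, 60 mm diameter, 45 mm tall, to the right; origin at the centre of its underside. Bystander: leave it alone.

How it is judged:
On the way, in this order (a step that is already met when the one before it is completed fails the run):
1. the four carriers are home against the end stop, the bolt not yet across (y of carrier1 in the frame of rail between 0.137 and 0.143 m and z of carrier1 in the frame of rail between 0.005 and 0.012 m and y of carrier2 in the frame of rail between 0.0965 and 0.103 m and z of carrier2 in the frame of rail between 0.005 and 0.012 m and y of carrier3 in the frame of rail between 0.056 and 0.063 m and z of carrier3 in the frame of rail between 0.005 and 0.012 m and y of carrier4 in the frame of rail between 0.0155 and 0.023 m and z of carrier4 in the frame of rail between 0.005 and 0.012 m and value of joint bolt below 0.03 m), for 0.2 s.
2. the bolt is fully across behind the last carrier (y of carrier1 in the frame of rail between 0.137 and 0.143 m and z of carrier1 in the frame of rail between 0.005 and 0.012 m and y of carrier2 in the frame of rail between 0.0965 and 0.103 m and z of carrier2 in the frame of rail between 0.005 and 0.012 m and y of carrier3 in the frame of rail between 0.056 and 0.063 m and z of carrier3 in the frame of rail between 0.005 and 0.012 m and y of carrier4 in the frame of rail between 0.0155 and 0.023 m and z of carrier4 in the frame of rail between 0.005 and 0.012 m and value of joint bolt above 0.04 m), for 0.2 s.
At the end, for the whole second after the job is handed in: The four carriers stand on the rail floor, the leading one within 3 mm of the end stop and the last within 4.5 mm of its home place (gaps closed), at rest, and the bolt is across the rail to within 4 mm of its full travel (all of step 2 and linear speed of each of carrier1, carrier2, carrier3, carrier4 below 0.02 m/s); the robot touches nothing.
It fails at once if a carrier is lifted 10 mm or tipped over 20 degrees (z of any of carrier1, carrier2, carrier3, carrier4 in the frame of rail above 0.018 m or angle between any of carrier1, carrier2, carrier3, carrier4's own z axis and vertical above 0.35 rad).
It fails at once if the train is parted: a gap of more than 15 mm opens between neighbouring carriers (distance between carrier1 and carrier2 above 0.055 m or distance between carrier2 and carrier3 above 0.055 m or distance between carrier3 and carrier4 above 0.055 m).
It fails at once if another loose thing on the bench is moved more than 20 mm (distance of any of spare, weight, tweezers, dish, bottle, driver, puck from where it was at the start of the episode above 0.02 m).
It also fails if it takes over 48 s, if anything falls off the work surface, if the arm or the gripper's body presses on something with over 40 N, if the wrist force passes 120 N, or if a joint passes its speed limit or range.

## Robot

A 6-joint arm with a two-finger parallel gripper is mounted at the origin on the work surface. World frame = base frame: x ahead of the robot, y to its left, z up, the work surface at z = 0. Lengths are in m, angles in rad, forces in N, time in s.
With the tool pointing down it reaches from about 0.25 to 0.725 m from the base axis. Payload 4 kg.
Tool frame: the origin (TCP) lies between the finger pads; the fingertips stand 11 mm ahead of it and the grasp point (between the pads) lies 8 mm behind it (bot.tip_extent is the distance from the TCP to the fingertips, in m); z points along the fingers, y is the line along which they close (so a half turn about z gives the same grasp; the last joint's range is limited). The gripper opens to 85 mm and grips with 20 to 120 N. Pads are 22 mm wide; open, the fingers measure 114 mm over their backs; the gripper's body (76 mm by 85 mm) begins 54 mm behind the grasp point. The pads swing forward as they close: fully open they stand 13 mm farther back than shut.
Start: joints at [1.301, 0.241, 0.005, 1.335, 0, 1.571], TCP at [0.133, 0.482, 0.242] pointing down, gripper open.
Joint ranges: [-2.72, 2.72], [-1.05, 1.87], [-1.09, 1.28], [-1.99, 2.15], [-1.42, 1.44], [-3.14, 3.14]. Speed limits (rad/s): [2.79, 2.79, 3.14, 3.14, 3.14, 3.14].

## Interface

Orientations are given as a unit quaternion [x, y, z, w].
In Python, from workcell import bot gives the robot as it stands. The module is installed in compiled form; this text tells all that it offers.
- The arm moves only by the tool drive_tool, never from a script. Its argument "rows" is a list of rows, each an object of numbers: "dx", "dy", "dz": the shift along the tool's x, y, z in units of 50 mm (1.0 is 50 mm); "wx", "wy", "wz": the turn, a rotation vector about the tool's x, y, z in units of 5 degrees (1.0 is 5 degrees); "hand": the finger opening in mm, from 0 to 85.4. A call has 1 to 20 rows; each row is the pose to reach, as a shift and turn from the pose commanded when the call began, along the tool's axes at that moment; what a row does not reach only later rows make up. A row lasts 1/10 s, in which the tool goes at most 50 mm and 8.59 degrees, less where a joint would pass 70% of its speed; a pose out of reach is approached as far as the arm can. A call with a gripper value outside its range is refused whole. The fingers move at their own pace and stop on an object; the grip force is fixed at half the most. Time passes only in rows, so rows that repeat a pose let the fingers close. It gives the time, the measured TCP pose, the force, the opening and the grip force at its end, in the units of the state.
- bot.get_obs(): the state, without advancing time (a new reading comes with each control period).
- bot.camera(name): name is "scene" or "top"; returns the picture (420x560x3 uint8, red, green, blue); there is no depth.
- bot.get_calibration(name): a dict with "vfov" (degrees; the focal length in pixels is half the picture's height over the tangent of half this angle, whatever the lens; pixels are square), "cx", "cy" (the principal point, pixels), "origin" and "rotation" of the camera in the world. Camera axes: x right, y up, looking along -z (the intrinsics and any distortion apply to the point x, -y, -z); pixel columns grow to the right and rows downward; lengths in m; the calibration is good to about 2 mm. A picture is of the moment at which its call begins. get_calibration takes no time and is no camera call.
- bot.job_done(): hands the job in; it is judged then, once.
Trained networks look in the newest picture that a camera, given by its name, has taken for a name from the list of things; names that differ only in an ending like _2 or _b are one class to them, and where a whole thing is asked for, a point or a joint stands for the part that bears it (a point fixed in the world has none). Each returns a list of dicts, best first, with "score" (0 to 1); they miss things now and then, are a little off and sometimes report something else, mostly with a low value. They report only what shows in the picture. A call takes as long as a camera call.
- bot.look_for(camera, thing): "extent" ([centre column, centre row, width, height] in pixels, round what is visible of it).
- bot.outline_of(camera, thing): "region" (420x560 bool, what is visible of it) and "extent" ([centre column, centre row, width, height] in pixels, round what is visible of it).
The state is a dict: "clock": time; "joint_pos": joint angles; "joint_vel": joint speeds; "tau": joint torques, N m; "eef_pos": TCP position; "tool_rot": TCP orientation; "ft_force": force on the tool from outside, world axes, zero at the start; "ft_torque": the same for the moment, N m; "grip_width": finger opening in m; "grasp_force": force on a finger pad.
Only numpy, scipy, OpenCV 4.12 (cv2) and the standard library are available. Lean on these libraries where they do the work, as an engineer would, in place of code of your own. Each camera call takes 0.05 s, during which the arm holds its last target. There are 200 camera calls.

## Working session

There is one attempt and no reset: what is moved stays moved. The work goes in short steps, Python scripts to look and compute and a tool call to move; the robot and the scene stay as the last step left them, time stands still between calls to the robot, and variables do not carry over. Pictures are saved under pics/ and viewed, at most 10 in all, crops included, and the job is handed in when it is done.

Besides the shell and the picture viewer there is one more tool, called after "Request:" as name(argument=value, ...), one argument or row to a line, values as JSON. drive_tool: Moves the arm, as the interface text tells. Its arguments: {"type":"object","properties":{"rows":{"type":"array","items":{"type":"object","properties":{"dx":{"type":"number"},"dy":{"type":"number"},"dz":{"type":"number"},"wx":{"type":"number"},"wy":{"type":"number"},"wz":{"type":"number"},"hand":{"type":"number"}}}}},"required":["rows"]}

```bash
mkdir -p pics; python3 - <<'E'
from workcell import bot
import cv2
for n in("scene","top"):
    im=bot.camera(n); cv2.imwrite(f"pics/{n}0.png",im[:,:,::-1]); c=bot.get_calibration(n); print(n,c)
o=bot.get_obs();print(o["clock"],o["eef_pos"],o["tool_rot"],o["grip_width"],o["ft_force"])
E
```

```text
scene {'vfov': 54.44762854592663, 'cx': 279.298118816918, 'cy': 210.16196611056242, 'origin': array([1.2010261 , 0.31992711, 0.80094935]), 'rotation': array([0.19106769, 0.32588889, 0.79116971, 0.48097824])}
top {'vfov': 42.71567117711464, 'cx': 287.4827482208884, 'cy': 208.78115633180772, 'origin': array([ 0.37345397, -0.03872521,  1.34692432]), 'rotation': array([-0.05943662,  0.04988873,  0.7066347 , -0.7033106 ])}
0.1 [0.13312257 0.4813972  0.24151603] [ 1.34493307e-01  9.90914069e-01 -9.19233487e-04 -1.19104447e-04] 0.08495129713311475 [-0.44492121  0.05893861 -0.08024745]
```

View pics/scene0.png

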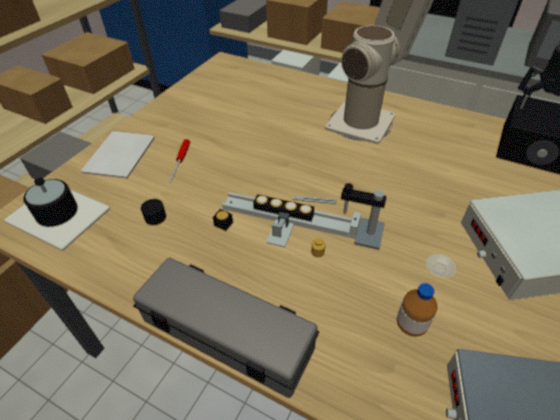

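View pics/top0.png

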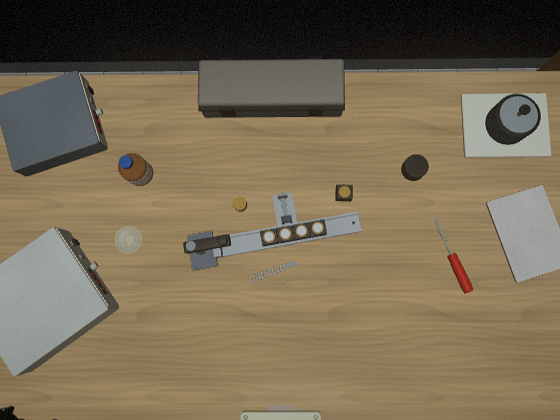

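The scene view shows the rail from about (225,205) to (360,225), with the four white discs at about (262–306, 200–210). In the top view the rail runs from (360,222) at the open end to (215,250) at the stop. The discs are at (269..317, 237..228) and the bolt tab is near (285,215).

```bash
cat > h.py <<'E'
import numpy as np, cv2
from scipy.spatial.transform import Rotation as R
from workcell import bot
def cam(n):
    c=bot.get_calibration(n); return 210/np.tan(np.radians(c["vfov"]/2)),c["cx"],c["cy"],np.array(c["origin"]),R.from_quat(c["rotation"])
def proj(n,P):
    f,cx,cy,o,r=cam(n); p=r.inv().apply(np.atleast_2d(P)-o); return np.c_[cx+f*p[:,0]/-p[:,2],cy-f*p[:,1]/-p[:,2]]
def ray(n,u):
    f,cx,cy,o,r=cam(n); return o,r.apply([(u[0]-cx)/f,-(u[1]-cy)/f,-1])
def atz(n,u,z):
    o,d=ray(n,u); return o+d*(z-o[2])/d[2]
def tri(a,b):
    A=[];B=[]
    for n,u in(("scene",a),("top",b)):
        o,d=ray(n,u);d/=np.linalg.norm(d);M=np.eye(3)-np.outer(d,d);A.append(M);B.append(M@o)
    return np.linalg.lstsq(np.vstack(A),np.hstack(B),rcond=None)[0]
E
python3 - <<'E'
from h import *
for n,(x,y,w,h),k in(("scene",(210,175,185,80),4),("top",(175,180,195,100),4)):
    im=cv2.imread(f"pics/{n}0.png")[y:y+h,x:x+w]; cv2.imwrite(f"pics/{n}1.png",cv2.resize(im,None,fx=k,fy=k,interpolation=cv2.INTER_CUBIC))
    for t in("carrier1","bolt_tab","rail","spare","weight","tweezers"):
        for r in bot.look_for(n,t)[:5]: print(n,t,round(r["score"],2),np.round(r["extent"],1))
E
```

```text
scene carrier1 0.66 [307.7 213.9  20.6  16.1]
scene carrier1 0.61 [261.4 204.1  16.3  14.7]
scene carrier1 0.6 [291.6 209.3  14.9  21.4]
scene bolt_tab 0.74 [278.  229.1  18.2  16. ]
scene rail 0.76 [303.9 217.1 162.5  71.4]
scene spare 0.86 [221.7 219.6  23.   20.6]
scene spare 0.32 [318.8 248.9   9.8  18.1]
scene weight 0.54 [318.9 249.4  17.9  19.5]
scene tweezers 0.45 [316.9 201.6  41.9   7. ]
top carrier1 0.81 [269.6 237.7  20.   20.4]
top carrier1 0.69 [319.5 228.2  17.3  19.3]
top carrier1 0.6 [299.7 232.4  18.   20.1]
top carrier1 0.59 [286.1 234.6  16.4  20.2]
top bolt_tab 0.42 [283.8 204.1  10.1  26.6]
top rail 0.7 [273.1 230.9 173.2  76.9]
top spare 0.78 [345.4 191.7  19.9  18. ]
top spare 0.37 [270.6 236.5  18.2  17. ]
top spare 0.37 [319.3 227.9  17.   17.9]
top weight 0.69 [239.4 204.6   8.1  14.6]
top tweezers 0.5 [290.9 264.6  12.9   4.9]
```

View pics/scene1.png

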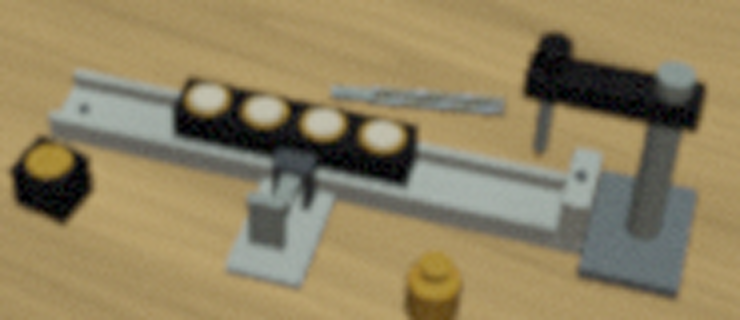

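View pics/top1.png

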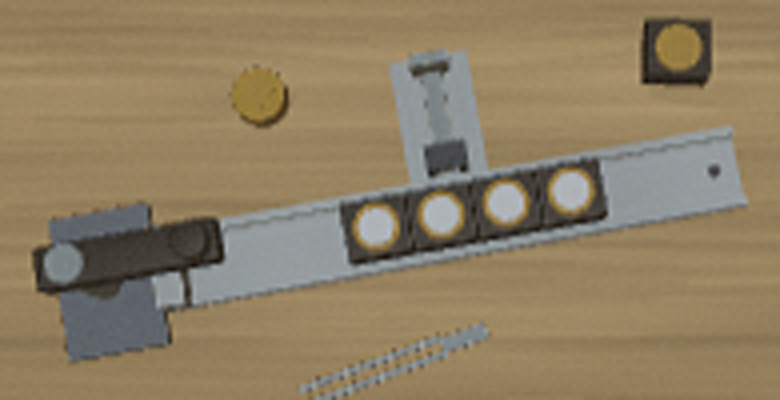

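Both crops are 4x. Scene crop: discs at (209,99), (264,112), (324,125) and (383,136), tab top at about (268,200), and the open end's wall tops at (76,72) and (50,118). Top crop: discs at (376,227), (442,215), (507,202) and (571,190), tab top at (430,66), open-end corners at (732,128) and (747,204), probe arm end at (218,240), spare at (677,50) and weight at (260,95).

```bash
cat >> h.py <<'E'
def discs(n,seeds,im,r=6):
    out=[]
    for s in seeds:
        x,y=np.round(s).astype(int); p=im[y-r:y+r+1,x-r:x+r+1].astype(float).min(2)
        w=np.clip(p-135,0,40); yy,xx=np.mgrid[-r:r+1,-r:r+1]; out.append([x+(w*xx).sum()/w.sum(),y+(w*yy).sum()/w.sum()])
    return np.array(out)
E
python3 - <<'E'
from h import *
from scipy.optimize import least_squares
S=lambda u,v:np.array([u/4+210-.375,v/4+175-.375]); T=lambda u,v:np.array([u/4+175-.375,v/4+180-.375])
ds=discs("scene",[S(383,136),S(324,125),S(264,112),S(209,99)],cv2.imread("pics/scene0.png"))
dt=discs("top",[T(376,227),T(442,215),T(507,202),T(571,190)],cv2.imread("pics/top0.png"))
P=np.array([tri(a,b) for a,b in zip(ds,dt)]);print("discs tri\n",P.round(4),np.diff(P,axis=0).round(4))
print("tab",tri(S(268,200),T(430,66)),"openend+x",tri(S(76-0,72),T(747,204)),tri(S(50,118),T(732,128)),"stop?")
print("weight",tri(S(435,258),T(260,95)),"spare",tri(S(50,160),T(680,47)))
obs=[("top",(.025,-.19,.02),T(732,128)),("top",(-.025,-.19,.02),T(747,204)),("top",(0,.125,.135),T(218,240)),("scene",(-.025,-.19,.02),S(76,72)),("scene",(.025,-.19,.02),S(50,118))]
def W(p,q):
    c,s=np.cos(p[2]),np.sin(p[2]); q=np.atleast_2d(q); return np.c_[p[0]+c*q[:,0]-s*q[:,1],p[1]+s*q[:,0]+c*q[:,1],q[:,2]]
def f(p):
    r=[(proj(n,W(p,q))[0]-u) for n,q,u in obs]
    for i in range(4):
        w=W(p,(0,p[3+i],.046)); r+=[proj("scene",w)[0]-ds[i],proj("top",w)[0]-dt[i]]
    for n,u in(("scene",S(268,200)),("top",T(430,66))): r.append(proj(n,W(p,(p[7],-.011,.066)))[0]-u)
    return np.hstack(r)
s=least_squares(f,[.45,0,.2,.05,.01,-.03,-.07,.096]);print(s.x.round(4));print(f(s.x).reshape(-1,2).round(1).tolist())
p=s.x; print("bystander in rail:")
c,q=np.cos(p[2]),np.sin(p[2])
for nm,w in(("weight",tri(S(435,258),T(260,95))),("spare",tri(S(50,160),T(680,47)))):
    d=w[:2]-p[:2]; print(nm,[c*d[0]+q*d[1],-q*d[0]+c*d[1],w[2]])
for nm,q_ in(("c4rear",(0,p[6]-.02,.03)),("tab",(p[7],-.011,.06)),("stop",(0,.16,.027)),("openend",(0,-.19,.02))): print(nm,W(p,q_).round(4))
E
```

```text
discs tri
 [[ 0.5099  0.0249  0.0424]
 [ 0.5171 -0.0149  0.0423]
 [ 0.5242 -0.0548  0.0424]
 [ 0.5313 -0.0942  0.0424]] [[ 0.0072 -0.0398 -0.    ]
 [ 0.0071 -0.0399  0.    ]
 [ 0.0071 -0.0394  0.    ]]
tab [ 0.60628289 -0.00867449  0.05602831] openend+x [ 0.52558466 -0.20540281  0.01304416] [ 0.57320883 -0.19667144  0.01337548] stop?
weight [0.59108532 0.0971463  0.04180506] spare [ 0.62126804 -0.16304379  0.03240667]
[ 0.5168 -0.0125  0.1805  0.0382 -0.0021 -0.0425 -0.0825  0.0907]
[[-0.5, -1.2], [-0.1, -0.7], [-0.2, -0.8], [0.2, -1.5], [-0.3, -1.0], [0.2, -1.0], [-0.0, -0.2], [0.2, -0.9], [-0.0, -0.2], [0.2, -0.9], [-0.1, -0.3], [0.1, -0.9], [-0.2, -0.3], [0.2, -2.1], [-0.7, -1.4]]
bystander in rail:
weight [np.float64(0.0927930460697946), np.float64(0.09456963853621761), np.float64(0.04180505943703233)]
spare [np.float64(0.07577241604321253), np.float64(-0.1668116515739056), np.float64(0.03240666901471938)]
c4rear [[ 0.5352 -0.1134  0.03  ]]
tab [[ 0.608  -0.0071  0.06  ]]
stop [[0.4881 0.1449 0.027 ]]
openend [[ 0.5509 -0.1995  0.02  ]]
```

Fit: rail origin at about (0.517, -0.0125), yaw 0.18. The row's rear face is at rail y ≈ -0.10. Triangulated heights come out about 4 mm low, which is within calibration error. I'm now going above the rail behind the row, fingers shut, with tool y along the rail.

Request:
drive_tool(
  rows=[
    {"dx":-11.2,"dy":-9.9,"wz":-5.16,"hand":0},
    {"dx":-11.2,"dy":-9.9,"wz":-5.16,"hand":0},
    {"dx":-11.2,"dy":-9.9,"wz":-5.16,"hand":0},
    {"dx":-11.2,"dy":-9.9,"wz":-5.16,"hand":0},
    {"dx":-11.2,"dy":-9.9,"wz":-5.16,"hand":0},
    {"dx":-11.2,"dy":-9.9,"wz":-5.16,"hand":0},
    {"dx":-11.2,"dy":-9.9,"wz":-5.16,"hand":0},
    {"dx":-11.2,"dy":-9.9,"wz":-5.16,"hand":0},
    {"dx":-11.2,"dy":-9.9,"wz":-5.16,"hand":0},
    {"dx":-11.2,"dy":-9.9,"wz":-5.16,"hand":0},
    {"dx":-11.2,"dy":-9.9,"wz":-5.16,"hand":0},
    {"dx":-11.2,"dy":-9.9,"wz":-5.16,"hand":0},
    {"dx":-11.2,"dy":-9.9,"wz":-5.16,"hand":0},
    {"dx":-11.2,"dy":-9.9,"wz":-5.16,"hand":0},
    {"dx":-11.2,"dy":-9.9,"wz":-5.16,"hand":0},
    {"dx":-11.2,"dy":-9.9,"wz":-5.16,"hand":0},
    {"dx":-11.2,"dy":-9.9,"wz":-5.16,"hand":0},
    {"dx":-11.2,"dy":-9.9,"wz":-5.16,"hand":0},
    {"dx":-11.2,"dy":-9.9,"wz":-5.16,"hand":0},
    {"dx":-11.2,"dy":-9.9,"wz":-5.16,"hand":0},
  ],
)

```text
invalid input at $.rows[0]: expected keys dx, dy, dz, wx, wy, wz, hand
```

Request:
drive_tool(
  rows=[
    {"dx":-11.2,"dy":-9.9,"dz":0,"wx":0,"wy":0,"wz":-5.16,"hand":0},
    {"dx":-11.2,"dy":-9.9,"dz":0,"wx":0,"wy":0,"wz":-5.16,"hand":0},
    {"dx":-11.2,"dy":-9.9,"dz":0,"wx":0,"wy":0,"wz":-5.16,"hand":0},
    {"dx":-11.2,"dy":-9.9,"dz":0,"wx":0,"wy":0,"wz":-5.16,"hand":0},
    {"dx":-11.2,"dy":-9.9,"dz":0,"wx":0,"wy":0,"wz":-5.16,"hand":0},
    {"dx":-11.2,"dy":-9.9,"dz":0,"wx":0,"wy":0,"wz":-5.16,"hand":0},
    {"dx":-11.2,"dy":-9.9,"dz":0,"wx":0,"wy":0,"wz":-5.16,"hand":0},
    {"dx":-11.2,"dy":-9.9,"dz":0,"wx":0,"wy":0,"wz":-5.16,"hand":0},
    {"dx":-11.2,"dy":-9.9,"dz":0,"wx":0,"wy":0,"wz":-5.16,"hand":0},
    {"dx":-11.2,"dy":-9.9,"dz":0,"wx":0,"wy":0,"wz":-5.16,"hand":0},
    {"dx":-11.2,"dy":-9.9,"dz":0,"wx":0,"wy":0,"wz":-5.16,"hand":0},
    {"dx":-11.2,"dy":-9.9,"dz":0,"wx":0,"wy":0,"wz":-5.16,"hand":0},
    {"dx":-11.2,"dy":-9.9,"dz":0,"wx":0,"wy":0,"wz":-5.16,"hand":0},
    {"dx":-11.2,"dy":-9.9,"dz":0,"wx":0,"wy":0,"wz":-5.16,"hand":0},
    {"dx":-11.2,"dy":-9.9,"dz":0,"wx":0,"wy":0,"wz":-5.16,"hand":0},
    {"dx":-11.2,"dy":-9.9,"dz":0,"wx":0,"wy":0,"wz":-5.16,"hand":0},
    {"dx":-11.2,"dy":-9.9,"dz":0,"wx":0,"wy":0,"wz":-5.16,"hand":0},
    {"dx":-11.2,"dy":-9.9,"dz":0,"wx":0,"wy":0,"wz":-5.16,"hand":0},
    {"dx":-11.2,"dy":-9.9,"dz":0,"wx":0,"wy":0,"wz":-5.16,"hand":0},
    {"dx":-11.2,"dy":-9.9,"dz":0,"wx":0,"wy":0,"wz":-5.16,"hand":0},
  ],
)

```text
clock: 2.7
eef_pos: [0.5406, -0.143, 0.2429]
tool_rot: [-0.091, 0.996, 0.0, 0.0]
ft_force: [0.8, -0.3, -0.3]
grip_width: -0.0
grasp_force: 0.0
```

Request:
drive_tool(
  rows=[
    {"dx":0,"dy":0,"dz":1,"wx":0,"wy":0,"wz":0,"hand":0},
    {"dx":0,"dy":0,"dz":2,"wx":0,"wy":0,"wz":0,"hand":0},
    {"dx":0,"dy":0,"dz":3,"wx":0,"wy":0,"wz":0,"hand":0},
    {"dx":0,"dy":0,"dz":3.6,"wx":0,"wy":0,"wz":0,"hand":0},
    {"dx":0,"dy":0,"dz":3.6,"wx":0,"wy":0,"wz":0,"hand":0},
    {"dx":0,"dy":0,"dz":3.6,"wx":0,"wy":0,"wz":0,"hand":0},
  ],
)

```text
clock: 3.3
eef_pos: [0.5413, -0.1438, 0.0632]
tool_rot: [-0.091, 0.996, 0.0, 0.0]
ft_force: [0.3, -0.2, 0.4]
grip_width: 0.0001
grasp_force: 0.0
```

```bash
python3 - <<'E'
from h import *
print(bot.tip_extent)
a=bot.camera("scene")[165:235,205:345,::-1]; b=bot.camera("top")[180:280,210:380,::-1]
a=cv2.resize(a,(680,340),interpolation=cv2.INTER_CUBIC); b=cv2.resize(b,(440,258),interpolation=cv2.INTER_CUBIC)
o=np.zeros((600,680,3),np.uint8); o[:340]=a; o[340:598,:440]=b; cv2.imwrite("pics/c2.png",o)
E
```

```text
0.011
```

View pics/c2.png

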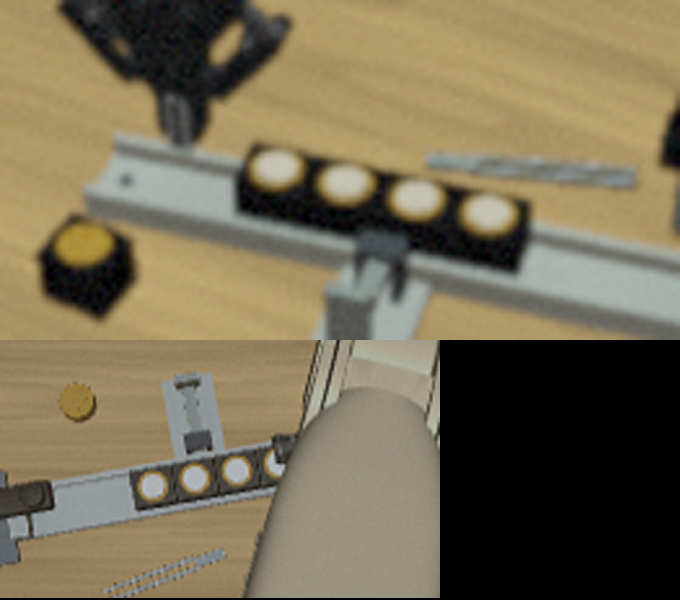

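The scene crop shows the closed fingertips at (180,143), i.e. full-image (242.1,194.4), over the rail channel. They are clear of the last carrier, whose rear face is at about (240,190) in the crop, and the finger linkages flare out higher up. Next I'll check the lateral position against the robot's own pose.

```bash
python3 - <<'E'
from h import *
P=np.array([.5413,-.1438,.0522]); print(proj("scene",P))
# rail floor/walls at same rail y, from fit
for q in((.025,0,.02),(-.025,0,.02),(0,0,.052)):
    c,s=np.cos(.1805),np.sin(.1805); print(proj("scene",[.5168+c*q[0]+s*.1325,-.0125+s*q[0]-c*.1325,q[2]])*1)
E
```

```text
[[243.51403284 192.68679495]]
[[241.53522101 207.42191988]]
[[247.9970016  195.19268836]]
[[243.96133239 192.68928585]]
```

Request:
drive_tool(
  rows=[
    {"dx":0,"dy":0,"dz":0.26,"wx":0,"wy":0,"wz":0,"hand":0},
    {"dx":0,"dy":0,"dz":0.52,"wx":0,"wy":0,"wz":0,"hand":0},
    {"dx":0,"dy":0.06,"dz":0.52,"wx":0,"wy":0,"wz":0,"hand":0},
    {"dx":0,"dy":0.12,"dz":0.52,"wx":0,"wy":0,"wz":0,"hand":0},
    {"dx":0,"dy":0.18,"dz":0.52,"wx":0,"wy":0,"wz":0,"hand":0},
    {"dx":0,"dy":0.24,"dz":0.52,"wx":0,"wy":0,"wz":0,"hand":0},
    {"dx":0,"dy":0.3,"dz":0.52,"wx":0,"wy":0,"wz":0,"hand":0},
    {"dx":0,"dy":0.36,"dz":0.52,"wx":0,"wy":0,"wz":0,"hand":0},
    {"dx":0,"dy":0.42,"dz":0.52,"wx":0,"wy":0,"wz":0,"hand":0},
    {"dx":0,"dy":0.48,"dz":0.52,"wx":0,"wy":0,"wz":0,"hand":0},
    {"dx":0,"dy":0.54,"dz":0.52,"wx":0,"wy":0,"wz":0,"hand":0},
    {"dx":0,"dy":0.6,"dz":0.52,"wx":0,"wy":0,"wz":0,"hand":0},
    {"dx":0,"dy":0.66,"dz":0.52,"wx":0,"wy":0,"wz":0,"hand":0},
    {"dx":0,"dy":0.72,"dz":0.52,"wx":0,"wy":0,"wz":0,"hand":0},
  ],
)

```text
clock: 4.8
eef_pos: [0.5348, -0.1091, 0.0365]
tool_rot: [-0.09, 0.996, -0.0, 0.0]
ft_force: [0.3, -2.9, 1.6]
grip_width: -0.0001
grasp_force: 1.8
```

Request:
drive_tool(
  rows=[
    {"dx":0,"dy":0.07,"dz":0,"wx":0,"wy":0,"wz":0,"hand":0},
    {"dx":0,"dy":0.14,"dz":0,"wx":0,"wy":0,"wz":0,"hand":0},
    {"dx":0,"dy":0.21,"dz":0,"wx":0,"wy":0,"wz":0,"hand":0},
    {"dx":0,"dy":0.28,"dz":0,"wx":0,"wy":0,"wz":0,"hand":0},
    {"dx":0,"dy":0.35,"dz":0,"wx":0,"wy":0,"wz":0,"hand":0},
    {"dx":0,"dy":0.42,"dz":0,"wx":0,"wy":0,"wz":0,"hand":0},
    {"dx":0,"dy":0.49,"dz":0,"wx":0,"wy":0,"wz":0,"hand":0},
    {"dx":0,"dy":0.56,"dz":0,"wx":0,"wy":0,"wz":0,"hand":0},
    {"dx":0,"dy":0.63,"dz":0,"wx":0,"wy":0,"wz":0,"hand":0},
    {"dx":0,"dy":0.7,"dz":0,"wx":0,"wy":0,"wz":0,"hand":0},
    {"dx":0,"dy":0.77,"dz":0,"wx":0,"wy":0,"wz":0,"hand":0},
    {"dx":0,"dy":0.84,"dz":0,"wx":0,"wy":0,"wz":0,"hand":0},
    {"dx":0,"dy":0.91,"dz":0,"wx":0,"wy":0,"wz":0,"hand":0},
    {"dx":0,"dy":0.98,"dz":0,"wx":0,"wy":0,"wz":0,"hand":0},
    {"dx":0,"dy":1.05,"dz":0,"wx":0,"wy":0,"wz":0,"hand":0},
    {"dx":0,"dy":1.12,"dz":0,"wx":0,"wy":0,"wz":0,"hand":0},
    {"dx":0,"dy":1.19,"dz":0,"wx":0,"wy":0,"wz":0,"hand":0},
    {"dx":0,"dy":1.26,"dz":0,"wx":0,"wy":0,"wz":0,"hand":0},
    {"dx":0,"dy":1.33,"dz":0,"wx":0,"wy":0,"wz":0,"hand":0},
    {"dx":0,"dy":1.4,"dz":0,"wx":0,"wy":0,"wz":0,"hand":0},
  ],
)

```text
clock: 6.8
eef_pos: [0.522, -0.0401, 0.0365]
tool_rot: [-0.09, 0.996, -0.0, 0.0]
ft_force: [0.3, -4.9, 4.8]
grip_width: -0.0001
grasp_force: 2.7
```

```bash
python3 - <<'E'
from h import *
a=bot.camera("scene")[170:265,230:400,::-1]; b=bot.camera("top")[190:280,180:360,::-1]
o=np.zeros((600,540,3),np.uint8); o[:302]=cv2.resize(a,(540,302),interpolation=cv2.INTER_CUBIC); o[305:575]=cv2.resize(b,(540,270),interpolation=cv2.INTER_CUBIC); cv2.imwrite("pics/c3.png",o)
E
```

```text
(no output)
```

View pics/c3.png

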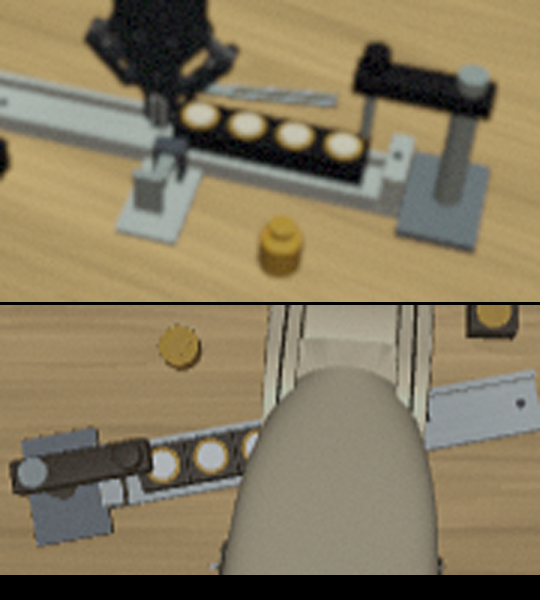

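The train is together and has slid under the probe, with its leading edge about 15 mm from the stop. I'll close the rest slowly.

Request:
drive_tool(
  rows=[
    {"dx":0,"dy":0.06,"dz":0,"wx":0,"wy":0,"wz":0,"hand":0},
    {"dx":0,"dy":0.11,"dz":0,"wx":0,"wy":0,"wz":0,"hand":0},
    {"dx":0,"dy":0.16,"dz":0,"wx":0,"wy":0,"wz":0,"hand":0},
    {"dx":0,"dy":0.2,"dz":0,"wx":0,"wy":0,"wz":0,"hand":0},
    {"dx":0,"dy":0.22,"dz":0,"wx":0,"wy":0,"wz":0,"hand":0},
  ],
)

```text
clock: 7.4
eef_pos: [0.52, -0.0294, 0.0364]
tool_rot: [-0.09, 0.996, -0.0, -0.0]
ft_force: [1.0, -5.7, 4.6]
grip_width: 0.0002
grasp_force: 2.7
```

Request:
drive_tool(
  rows=[
    {"dx":0,"dy":0.02,"dz":0,"wx":0,"wy":0,"wz":0,"hand":0},
    {"dx":0,"dy":0.04,"dz":0,"wx":0,"wy":0,"wz":0,"hand":0},
  ],
)

```text
clock: 7.6
eef_pos: [0.5197, -0.0276, 0.0363]
tool_rot: [-0.09, 0.996, -0.0, -0.0]
ft_force: [1.3, -5.2, 3.7]
grip_width: -0.0001
grasp_force: 2.7
```

Request:
drive_tool(
  rows=[
    {"dx":0,"dy":0.02,"dz":0,"wx":0,"wy":0,"wz":0,"hand":0},
  ],
)

```text
clock: 7.7
eef_pos: [0.5195, -0.0266, 0.0364]
tool_rot: [-0.09, 0.996, -0.0, -0.0]
ft_force: [0.5, -5.5, 3.7]
grip_width: -0.0001
grasp_force: 2.7
```

Request:
drive_tool(
  rows=[
    {"dx":0,"dy":0.02,"dz":0,"wx":0,"wy":0,"wz":0,"hand":0},
  ],
)

```text
clock: 7.8
eef_pos: [0.5193, -0.0257, 0.0364]
tool_rot: [-0.09, 0.996, -0.0, -0.0]
ft_force: [1.4, -5.0, 3.5]
grip_width: -0.0
grasp_force: 2.7
```

Request:
drive_tool(
  rows=[
    {"dx":0,"dy":0.02,"dz":0,"wx":0,"wy":0,"wz":0,"hand":0},
  ],
)

```text
clock: 7.9
eef_pos: [0.5191, -0.0247, 0.0364]
tool_rot: [-0.09, 0.996, -0.0, -0.0]
ft_force: [0.5, -6.9, 3.9]
grip_width: 0.0001
grasp_force: 3.6
```

Request:
drive_tool(
  rows=[
    {"dx":0,"dy":0.02,"dz":0,"wx":0,"wy":0,"wz":0,"hand":0},
  ],
)

```text
clock: 8.0
eef_pos: [0.5192, -0.0246, 0.0364]
tool_rot: [-0.09, 0.996, -0.001, 0.0]
ft_force: [0.8, -10.3, 3.0]
grip_width: 0.0002
grasp_force: 4.9
```

Request:
drive_tool(
  rows=[
    {"dx":0,"dy":0.02,"dz":0,"wx":0,"wy":0,"wz":0,"hand":0},
  ],
)

```text
clock: 8.1
eef_pos: [0.5192, -0.0246, 0.0365]
tool_rot: [-0.089, 0.996, -0.003, 0.0]
ft_force: [1.5, -12.1, 3.5]
grip_width: -0.0003
grasp_force: 6.2
```

Request:
drive_tool(
  rows=[
    {"dx":0,"dy":0.02,"dz":0,"wx":0,"wy":0,"wz":0,"hand":0},
  ],
)

```text
clock: 8.2
eef_pos: [0.5191, -0.0245, 0.0365]
tool_rot: [-0.089, 0.996, -0.004, 0.0]
ft_force: [2.5, -13.9, 3.5]
grip_width: -0.0002
grasp_force: 7.4
```

The train is against the stop: motion ended while the force rose to 14 N. I'll hold briefly, back off, rise and look from clear of the row.

Request:
drive_tool(
  rows=[
    {"dx":0,"dy":0.02,"dz":0,"wx":0,"wy":0,"wz":0,"hand":0},
    {"dx":0,"dy":0.02,"dz":0,"wx":0,"wy":0,"wz":0,"hand":0},
    {"dx":0,"dy":-0.1,"dz":0,"wx":0,"wy":0,"wz":0,"hand":0},
    {"dx":0,"dy":-0.5,"dz":0,"wx":0,"wy":0,"wz":0,"hand":0},
    {"dx":0,"dy":-0.5,"dz":0,"wx":0,"wy":0,"wz":0,"hand":0},
    {"dx":0,"dy":-0.5,"dz":-1,"wx":0,"wy":0,"wz":0,"hand":0},
    {"dx":0,"dy":-0.5,"dz":-2,"wx":0,"wy":0,"wz":0,"hand":0},
    {"dx":0,"dy":0,"dz":-2.4,"wx":0,"wy":0,"wz":0,"hand":0},
    {"dx":-1,"dy":0.05,"dz":-2.4,"wx":0,"wy":0,"wz":0,"hand":0},
    {"dx":-2,"dy":0.05,"dz":-2.4,"wx":0,"wy":0,"wz":0,"hand":0},
    {"dx":-2.7,"dy":0.05,"dz":-2.4,"wx":0,"wy":0,"wz":0,"hand":0},
    {"dx":-2.7,"dy":0.05,"dz":-2.4,"wx":0,"wy":0,"wz":0,"hand":0},
    {"dx":-2.7,"dy":0.05,"dz":-2.4,"wx":0,"wy":0,"wz":0,"hand":0},
  ],
)

```text
clock: 9.5
eef_pos: [0.6498, 0.0067, 0.1541]
tool_rot: [-0.091, 0.996, 0.001, -0.002]
ft_force: [-1.7, -0.5, 0.2]
grip_width: -0.0005
grasp_force: 0.0
```

```bash
python3 - <<'E'
from h import *
a=bot.camera("scene")[170:265,230:400,::-1]; b=bot.camera("top")[190:280,180:360,::-1]
o=np.zeros((600,540,3),np.uint8); o[:302]=cv2.resize(a,(540,302),interpolation=cv2.INTER_CUBIC); o[305:575]=cv2.resize(b,(540,270),interpolation=cv2.INTER_CUBIC); cv2.imwrite("pics/c4.png",o)
E
```

```text
(no output)
```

View pics/c4.png

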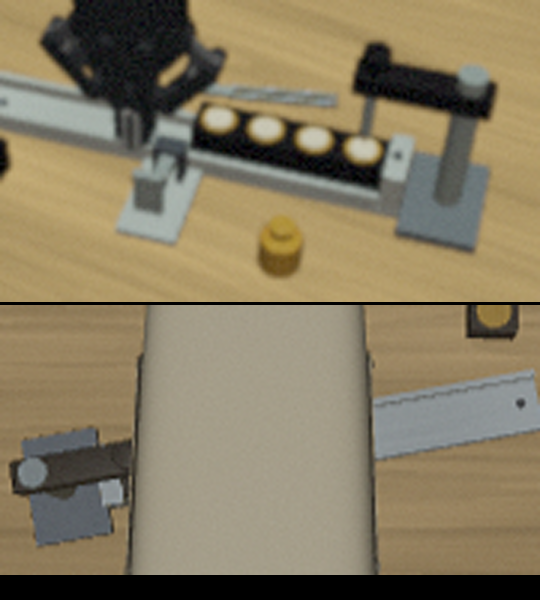

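The scene view shows the four discs contiguous and carrier 1 against the stop, with the tab at crop (150,190) still out. The gripper is outboard of the tab, so I descend and push inward.

Request:
drive_tool(
  rows=[
    {"dx":0,"dy":-0.08,"dz":0.7,"wx":0,"wy":0,"wz":0,"hand":0},
    {"dx":0,"dy":-0.08,"dz":1.4,"wx":0,"wy":0,"wz":0,"hand":0},
    {"dx":0,"dy":-0.08,"dz":1.9,"wx":0,"wy":0,"wz":0,"hand":0},
    {"dx":0,"dy":-0.08,"dz":2.1,"wx":0,"wy":0,"wz":0,"hand":0},
    {"dx":0,"dy":-0.08,"dz":2.1,"wx":0,"wy":0,"wz":0,"hand":0},
  ],
)

```text
clock: 10.1
eef_pos: [0.6496, 0.0012, 0.0502]
tool_rot: [-0.09, 0.996, 0.0, -0.002]
ft_force: [0.0, -0.2, 0.2]
grip_width: 0.0002
grasp_force: 0.0
```

Request:
drive_tool(
  rows=[
    {"dx":0.08,"dy":0,"dz":0,"wx":0,"wy":0,"wz":0,"hand":0},
    {"dx":0.16,"dy":0,"dz":0,"wx":0,"wy":0,"wz":0,"hand":0},
    {"dx":0.24,"dy":0,"dz":0,"wx":0,"wy":0,"wz":0,"hand":0},
    {"dx":0.32,"dy":0,"dz":0,"wx":0,"wy":0,"wz":0,"hand":0},
    {"dx":0.4,"dy":0,"dz":0,"wx":0,"wy":0,"wz":0,"hand":0},
    {"dx":0.48,"dy":0,"dz":0,"wx":0,"wy":0,"wz":0,"hand":0},
    {"dx":0.56,"dy":0,"dz":0,"wx":0,"wy":0,"wz":0,"hand":0},
    {"dx":0.64,"dy":0,"dz":0,"wx":0,"wy":0,"wz":0,"hand":0},
    {"dx":0.72,"dy":0,"dz":0,"wx":0,"wy":0,"wz":0,"hand":0},
    {"dx":0.8,"dy":0,"dz":0,"wx":0,"wy":0,"wz":0,"hand":0},
  ],
)

```text
clock: 11.1
eef_pos: [0.6124, -0.0058, 0.0515]
tool_rot: [-0.09, 0.996, 0.0, 0.0]
ft_force: [1.4, 1.6, 0.1]
grip_width: -0.0002
grasp_force: 0.9
```

Request:
drive_tool(
  rows=[
    {"dx":0.08,"dy":0,"dz":0,"wx":0,"wy":0,"wz":0,"hand":0},
    {"dx":0.16,"dy":0,"dz":0,"wx":0,"wy":0,"wz":0,"hand":0},
    {"dx":0.24,"dy":0,"dz":0,"wx":0,"wy":0,"wz":0,"hand":0},
    {"dx":0.32,"dy":0,"dz":0,"wx":0,"wy":0,"wz":0,"hand":0},
    {"dx":0.4,"dy":0,"dz":0,"wx":0,"wy":0,"wz":0,"hand":0},
    {"dx":0.44,"dy":0,"dz":0,"wx":0,"wy":0,"wz":0,"hand":0},
  ],
)

```text
clock: 11.7
eef_pos: [0.5903, -0.0099, 0.0514]
tool_rot: [-0.09, 0.996, 0.0, -0.0]
ft_force: [1.4, 1.6, 0.9]
grip_width: 0.0003
grasp_force: 0.8
```

Request:
drive_tool(
  rows=[
    {"dx":0.02,"dy":0,"dz":0,"wx":0,"wy":0,"wz":0,"hand":0},
    {"dx":0.04,"dy":0,"dz":0,"wx":0,"wy":0,"wz":0,"hand":0},
  ],
)

```text
clock: 11.9
eef_pos: [0.5887, -0.0101, 0.0514]
tool_rot: [-0.09, 0.996, 0.0, 0.0]
ft_force: [2.2, 1.3, 1.6]
grip_width: -0.0002
grasp_force: 0.8
```

Request:
drive_tool(
  rows=[
    {"dx":0.02,"dy":0,"dz":0,"wx":0,"wy":0,"wz":0,"hand":0},
    {"dx":0.04,"dy":0,"dz":0,"wx":0,"wy":0,"wz":0,"hand":0},
  ],
)

```text
clock: 12.1
eef_pos: [0.5868, -0.0106, 0.0513]
tool_rot: [-0.09, 0.996, -0.0, 0.0]
ft_force: [1.6, 1.3, 1.2]
grip_width: -0.0001
grasp_force: 0.8
```

Request:
drive_tool(
  rows=[
    {"dx":0.02,"dy":0,"dz":0,"wx":0,"wy":0,"wz":0,"hand":0},
    {"dx":0.04,"dy":0,"dz":0,"wx":0,"wy":0,"wz":0,"hand":0},
  ],
)

```text
clock: 12.3
eef_pos: [0.5852, -0.0109, 0.0514]
tool_rot: [-0.09, 0.996, 0.0, 0.0]
ft_force: [4.6, 1.5, -1.8]
grip_width: -0.0003
grasp_force: 1.9
```

Request:
drive_tool(
  rows=[
    {"dx":0.02,"dy":0,"dz":0,"wx":0,"wy":0,"wz":0,"hand":0},
    {"dx":0.04,"dy":0,"dz":0,"wx":0,"wy":0,"wz":0,"hand":0},
  ],
)

```text
clock: 12.5
eef_pos: [0.5851, -0.0109, 0.0515]
tool_rot: [-0.09, 0.996, 0.0, 0.002]
ft_force: [9.2, 2.0, -5.0]
grip_width: 0.0
grasp_force: 4.5
```

Request:
drive_tool(
  rows=[
    {"dx":0.02,"dy":0,"dz":0,"wx":0,"wy":0,"wz":0,"hand":0},
    {"dx":0.04,"dy":0,"dz":0,"wx":0,"wy":0,"wz":0,"hand":0},
  ],
)

```text
clock: 12.7
eef_pos: [0.5851, -0.0109, 0.0517]
tool_rot: [-0.09, 0.996, 0.0, 0.004]
ft_force: [12.9, 2.9, -8.4]
grip_width: 0.0001
grasp_force: 6.7
```

The bolt is at its stop, at the expected position and with the force rising. I back off, rise clear and verify.

Request:
drive_tool(
  rows=[
    {"dx":-0.2,"dy":0,"dz":0,"wx":0,"wy":0,"wz":0,"hand":0},
    {"dx":-0.6,"dy":0,"dz":0,"wx":0,"wy":0,"wz":0,"hand":0},
    {"dx":-0.6,"dy":0,"dz":0,"wx":0,"wy":0,"wz":0,"hand":0},
    {"dx":-0.6,"dy":0,"dz":-1,"wx":0,"wy":0,"wz":0,"hand":0},
    {"dx":-0.6,"dy":0,"dz":-2,"wx":0,"wy":0,"wz":0,"hand":0},
    {"dx":-0.6,"dy":0,"dz":-3,"wx":0,"wy":0,"wz":0,"hand":0},
    {"dx":-0.6,"dy":0,"dz":-4,"wx":0,"wy":0,"wz":0,"hand":0},
    {"dx":-0.6,"dy":-1,"dz":-4,"wx":0,"wy":0,"wz":0,"hand":0},
    {"dx":-0.6,"dy":-2,"dz":-4,"wx":0,"wy":0,"wz":0,"hand":0},
    {"dx":-0.6,"dy":-3,"dz":-4,"wx":0,"wy":0,"wz":0,"hand":0},
    {"dx":-0.6,"dy":-4,"dz":-4,"wx":0,"wy":0,"wz":0,"hand":0},
    {"dx":-0.6,"dy":-5,"dz":-4,"wx":0,"wy":0,"wz":0,"hand":0},
    {"dx":-0.6,"dy":-5,"dz":-4,"wx":0,"wy":0,"wz":0,"hand":0},
    {"dx":-0.6,"dy":-5,"dz":-4,"wx":0,"wy":0,"wz":0,"hand":0},
  ],
)

```text
clock: 14.1
eef_pos: [0.6538, -0.2537, 0.2493]
tool_rot: [-0.089, 0.996, 0.001, -0.002]
ft_force: [0.4, 0.4, -0.6]
grip_width: 0.0003
grasp_force: 0.0
```

```bash
python3 - <<'E'
from h import *
a=bot.camera("scene")[170:265,230:400,::-1]; b=bot.camera("top")[190:280,180:360,::-1]
o=np.zeros((600,540,3),np.uint8); o[:302]=cv2.resize(a,(540,302),interpolation=cv2.INTER_CUBIC); o[305:575]=cv2.resize(b,(540,270),interpolation=cv2.INTER_CUBIC); cv2.imwrite("pics/c5.png",o)
E
```

```text
(no output)
```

View pics/c5.png

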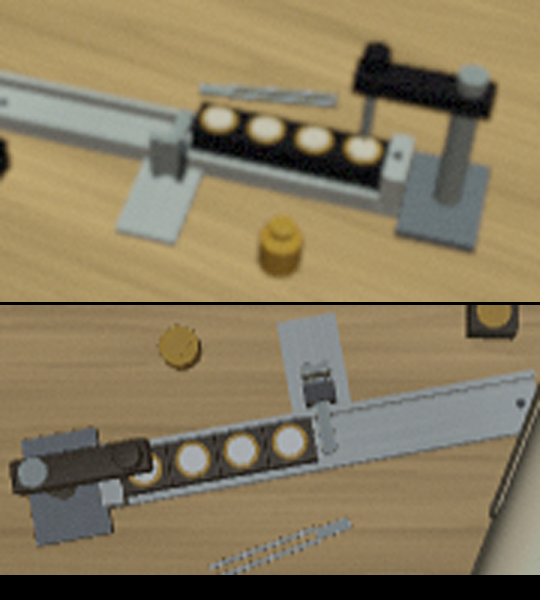

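The top crop shows the bolt across the rail at (325,430), right behind the last carrier. The row has no gaps and sits against the stop, and nothing else on the bench has moved.

```bash
python3 -c "
from workcell import bot
print(bot.job_done())"
```

```text
the job is handed in; nothing more can be done
None
```

Job handed in: the last pictures show the four carriers together against the end stop, the bolt fully across behind the last one, and nothing else moved; no verdict was returned.

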